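Put each gourd on its own stand

ROBOT

A 7-joint arm with a two-finger parallel gripper is mounted at the origin on the work surface. World frame = base frame: x ahead of the robot, y to its left, z up, the work surface at z = 0. Lengths are in m, angles in rad, forces in N, time in s.
With the tool pointing down it reaches from about 0.4 to 0.85 m from the base axis. Payload 10.4 kg.
Tool frame: the origin (TCP) lies midway between the tips of the shut fingers; the grasp point (between the pads) lies 19 mm behind it; z points along the fingers, y is the line along which they close (so a half turn about z gives the same grasp; the last joint's range is limited). The gripper opens to 87 mm and grips with 3 to 60 N. Pads are 19 mm wide; open, the fingers measure 117 mm over their backs; the gripper's body (75 mm by 190 mm) begins 51 mm behind the grasp point.
Start: joints at [-1.125, 0.332, -0.065, 1.46, 0.022, 1.35, -0.088], TCP at [0.282, 0.558, 0.201] pointing down, gripper open.
Joint ranges: [-2.6, 2.6], [-0.5, 2.12], [-1.47, 1.34], [0.16, 2.42], [-1.27, 4.41], [0.06, 2.06], [-2.6, 2.6]. Speed limits (rad/s): [2.22, 2.22, 2.79, 2.79, 3.14, 3.14, 3.14].

INTERFACE

Orientations are given as a unit quaternion [x, y, z, w].
In Python, from bench import env, fingers, kinematics, grab_frame, order, search_frame, landmark_of, monitor gives the robot as it stands. Calls block until the motion is done:
- env.reach(position, orientation): joint-space move of the TCP to a pose.
- env.servo_line(position, orientation=None, v=0.15): straight line of the TCP; orientation=None keeps the orientation; v is the mean speed in m/s.
- env.goto_joints(angles): joint-space move.
- fingers.open_jaws() and fingers.clamp(grasp_force=None): open the fingers fully, or close them until they stop; grasp_force is the grip in N (None keeps the last).
- env.sleep(seconds).
- kinematics.ik(position, orientation): joint angles nearest the present ones, or None.
- grab_frame(name): name is "side" or "top"; returns a dict with "frame" (420x560x3 uint8, blue, green, red), "fx", "fy", "cx", "cy" (pixels), "T" (4x4, takes a point from camera to world coordinates). Camera axes: x right, y down, z forward; pixel columns grow to the right and rows downward; lengths in m; the calibration is good to about 2 mm. A picture is of the moment at which its call begins. There is no depth.
A pose or a line that the arm cannot do raises env.PlanningError and nothing moves.
- order.finish_job(): hands the job in; it is judged then, once.
Trained networks look in a picture, given as the dict that the camera call returned (one of the last four; its "shot" number tells which), for a name from the list of things; names that differ only in an ending like _2 or _b are one class to them, and where a whole thing is asked for, a point or a joint stands for the part that bears it (a point fixed in the world has none). Each returns a list of dicts, best first, with "confidence" (0 to 1); they miss things now and then, are a little off and sometimes report something else, mostly with a low value. They report only what shows in the picture. A call takes as long as a camera call. They do not tell look-alikes from the thing itself.
- search_frame(target, picture): "xy" ([column, row] in pixels, amid what is visible of it).
- landmark_of(target, picture): "xy" ([column, row] in pixels: a listed point, or the origin of a listed thing).
Readings, each from a call of its own:
- monitor.get_t(): time.
- monitor.get_joint_pos(): joint angles.
- monitor.get_joint_vel(): joint speeds.
- monitor.get_joint_efforts(): joint torques, N m.
- monitor.get_tcp_pos(): TCP position.
- monitor.get_tcp_rot(): TCP orientation.
- monitor.get_force(): force on the tool from outside, world axes, zero at the start.
- monitor.get_wrist_torque(): the same for the moment, N m.
- monitor.get_gripper_width(): opening from 0.0 (shut) to 1.0 (fully open).
- monitor.get_finger_force(): force on a finger pad.
Only numpy, scipy, OpenCV 4.12 (cv2) and the standard library are available. Lean on these libraries where they do the work, as an engineer would, in place of code of your own. Each camera call takes 0.05 s, during which the arm holds its last target. There are 200 camera calls.

TASK

Put the four wooden drinking gourds away: stand each one upright in the dark grey plastic stand of its own size, the smallest gourd in the smallest stand and so on up to the largest gourd in the largest stand, sitting flat on the stand's floor. Do not tip any gourd over on the way, and leave the pepper mill and the ceramic cup where they are.

Things in the scene. Friction and masses are not known exactly. Their poses are not given: they have to be found in the camera images.
- gourd_small: The smallest of the four turned wooden drinking gourds: a loose, round, open-topped wooden cup with a thin metal lip, belly 34 mm across, 56 mm tall, flat foot 20 mm across. It stands upright on the counter. Origin: centre of the foot's underside, z up (yaw has no meaning). The belly is widest and straight-sided from 28 to 42 mm above the foot: grip it there, at 36 mm.
- gourd_medium: The second smallest of the four turned wooden drinking gourds: a loose, round, open-topped wooden cup with a thin metal lip, belly 44 mm across, 65 mm tall, flat foot 30 mm across. It stands upright on the counter. Origin: centre of the foot's underside, z up (yaw has no meaning). The belly is widest and straight-sided from 30 to 44 mm above the foot: grip it there, at 38 mm.
- gourd_large: The second largest of the four turned wooden drinking gourds: a loose, round, open-topped wooden cup with a thin metal lip, belly 54 mm across, 74 mm tall, flat foot 40 mm across. It stands upright on the counter. Origin: centre of the foot's underside, z up (yaw has no meaning). The belly is widest and straight-sided from 33 to 47 mm above the foot: grip it there, at 41 mm.
- gourd_largest: The largest of the four turned wooden drinking gourds: a loose, round, open-topped wooden cup with a thin metal lip, belly 64 mm across, 84 mm tall, flat foot 50 mm across. It stands upright on the counter. Origin: centre of the foot's underside, z up (yaw has no meaning). The belly is widest and straight-sided from 36 to 50 mm above the foot: grip it there, at 44 mm.
- stand_small: The smallest of the four dark grey plastic gourd stands, the one for the 34 mm gourd: a shallow round saucer fixed to the counter, 50 mm across the rim, 12 mm high, walls 2 mm thick flaring from 32 mm inside at the bottom to 46 mm at the rim, floor 4 mm above the counter. Origin: centre of its underside, on the counter, z up.
- stand_medium: The second smallest of the four dark grey plastic gourd stands, the one for the 44 mm gourd: a shallow round saucer fixed to the counter, 60 mm across the rim, 12 mm high, walls 2 mm thick flaring from 42 mm inside at the bottom to 56 mm at the rim, floor 4 mm above the counter. Origin: centre of its underside, on the counter, z up.
- stand_large: The second largest of the four dark grey plastic gourd stands, the one for the 54 mm gourd: a shallow round saucer fixed to the counter, 70 mm across the rim, 12 mm high, walls 2 mm thick flaring from 52 mm inside at the bottom to 66 mm at the rim, floor 4 mm above the counter. Origin: centre of its underside, on the counter, z up.
- stand_largest: The largest of the four dark grey plastic gourd stands, the one for the 64 mm gourd: a shallow round saucer fixed to the counter, 80 mm across the rim, 12 mm high, walls 2 mm thick flaring from 62 mm inside at the bottom to 76 mm at the rim, floor 4 mm above the counter. Origin: centre of its underside, on the counter, z up.
- pepper_mill: Slim turned wooden pepper mill with a ball-shaped head, of the same wood as the gourds but not a gourd: 52 mm across the foot, 110 mm tall, loose, to be left alone. Origin: centre of its underside, z up.
- cup: Plain white ceramic cup without handle, 64 mm across the rim, 58 mm tall, loose, to be left alone. Origin: centre of its underside, z up.
Things that resemble listed ones, but are neither listed nor needed, are in the scene too. What is shaped like the stand_medium but green or yellow is not meant. Leave any green look-alike of the gourd_large alone.

How it is judged:
By the outcome, as a careful person would: the job done as asked, in the order asked, and still so for the second after the job is handed in, with the robot touching nothing.
It also fails if it takes over 112 s, if anything falls off the work surface, if the arm or the gripper's body presses on something with over 40 N, if the wrist force passes 120 N, or if a joint passes its speed limit or range.

## Working session

There is one attempt and no reset: what is moved stays moved. The work goes in short steps, each a Python script; the robot and the scene stay as the last script left them, time stands still between calls to the robot, and variables do not carry over. Pictures are saved under pics/ and viewed, at most 14 in all, crops included, and the job is handed in when it is done.

```bash
mkdir -p pics; cat > h.py <<'E'
import numpy as np, cv2
from bench import env, fingers, kinematics, grab_frame, order, search_frame, landmark_of, monitor
def proj(p,P):
    q=np.linalg.inv(P["T"])@np.append(p,1); return np.array([P["fx"]*q[0]/q[2]+P["cx"],P["fy"]*q[1]/q[2]+P["cy"]])
def onplane(uv,P,z=0.):
    d=P["T"][:3,:3]@np.array([(uv[0]-P["cx"])/P["fx"],(uv[1]-P["cy"])/P["fy"],1]); o=P["T"][:3,3]
    return o+d*(z-o[2])/d[2]
E
python3 - <<'E'
from h import *
for n in("top","side"):
    P=grab_frame(n); cv2.imwrite(f"pics/{n}0.png",cv2.resize(P["frame"],(800,600),interpolation=cv2.INTER_CUBIC))
    print(n,P["fx"],P["cx"],P["cy"],P["T"].round(3).tolist())
    for t in ["gourd_small","gourd_medium","gourd_large","gourd_largest","stand_small","stand_medium","stand_large","stand_largest","pepper_mill","cup"]:
        for d in landmark_of(t,P)[:4]: print(t,np.round(d["xy"]),round(d["confidence"],2),onplane(d["xy"],P)[:2].round(3))
print(monitor.get_t(),monitor.get_tcp_rot())
E
```

```text
top 417.9538731882649 280.50090971343633 214.0183135043334 [[0.008, -0.988, 0.156, 0.314], [-1.0, -0.011, -0.023, 0.046], [0.025, -0.156, -0.987, 1.007], [0.0, 0.0, 0.0, 1.0]]
gourd_small [342. 162.] 0.76 [ 0.607 -0.132]
gourd_medium [403. 220.] 0.76 [ 0.461 -0.28 ]
gourd_large [184. 220.] 0.62 [0.456 0.256]
gourd_large [140. 249.] 0.62 [0.385 0.356]
stand_small [231. 154.] 0.88 [0.622 0.146]
stand_medium [236. 224.] 0.82 [0.447 0.13 ]
stand_medium [236. 266.] 0.73 [0.346 0.128]
stand_medium [187. 280.] 0.67 [0.312 0.243]
stand_largest [284. 224.] 0.71 [0.449 0.012]
pepper_mill [350. 224.] 0.87 [ 0.449 -0.148]
cup [172. 162.] 0.76 [0.599 0.29 ]
side 525.0729198012122 284.2467060247676 210.35875609447646 [[0.845, -0.336, 0.417, 0.034], [-0.535, -0.54, 0.65, -0.641], [0.006, -0.772, -0.636, 0.713], [0.0, 0.0, 0.0, 1.0]]
gourd_small [393. 254.] 0.62 [ 0.609 -0.136]
gourd_medium [376. 345.] 0.76 [ 0.445 -0.282]
gourd_large [180. 167.] 0.94 [0.38  0.357]
gourd_large [224. 178.] 0.73 [0.445 0.261]
gourd_large [286. 242.] 0.59 [0.452 0.002]
gourd_largest [350. 218.] 0.66 [ 0.605 -0.007]
gourd_largest [457. 300.] 0.52 [ 0.627 -0.285]
stand_small [320. 177.] 0.63 [0.636 0.146]
stand_medium [260. 207.] 0.7 [0.464 0.127]
stand_medium [391. 257.] 0.6 [ 0.601 -0.14 ]
stand_medium [173. 199.] 0.59 [0.315 0.25 ]
stand_medium [211. 224.] 0.58 [0.349 0.131]
stand_large [454. 301.] 0.61 [ 0.622 -0.284]
stand_largest [286. 243.] 0.65 [ 0.449 -0.   ]
pepper_mill [331. 287.] 0.86 [ 0.457 -0.142]
cup [274. 154.] 0.61 [0.599 0.287]
1.1 [2.32250302e-01 9.72656052e-01 4.92518660e-05 2.95424561e-06]
```

View pics/top0.png

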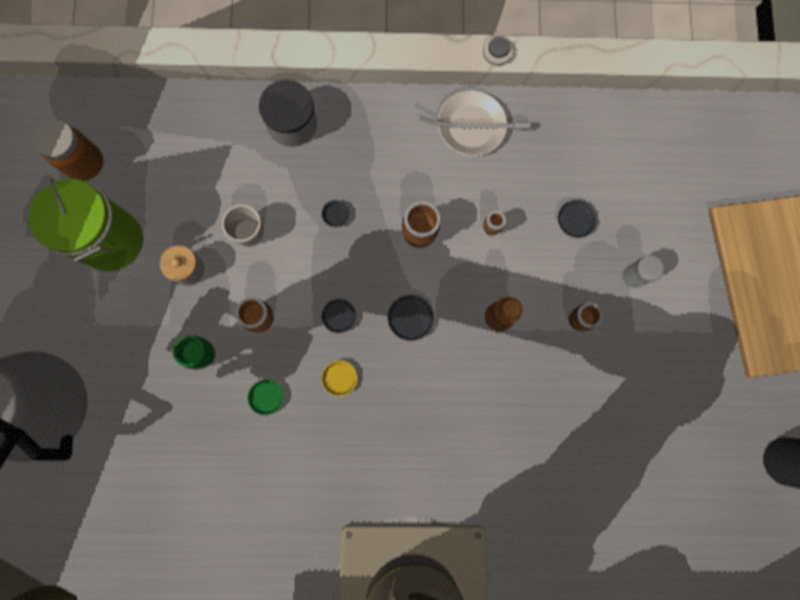

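View pics/side0.png

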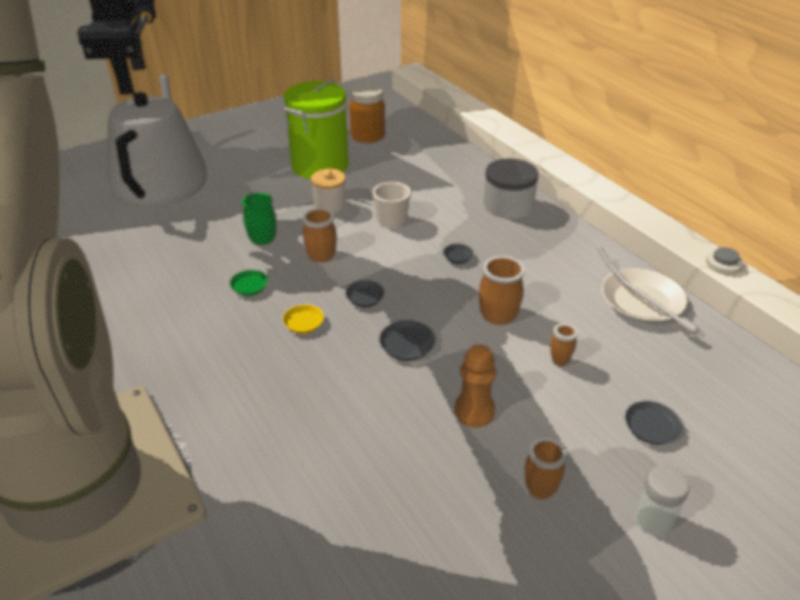

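The pictures (800-px scale) show these candidates:
- **Brown gourds, top view:** large (256,315), largest (421,225), small (495,222), medium (586,317). The one at (193,352) is the green look-alike.
- **Dark grey stands, top view:** small (335,213), medium (338,316), largest (410,318), large (577,217). The green (266,397) and yellow (340,378) ones are decoys.
- **To leave alone:** mill (503,312) and cup (241,224).

Next I'll refine by fitting models in both views and check an overlay.

```bash
cat > fit.py <<'E'
from h import *
from scipy.optimize import minimize
G={"small":(.034,.056,.020,.028,.042),"medium":(.044,.065,.030,.030,.044),"large":(.054,.074,.040,.033,.047),"largest":(.064,.084,.050,.036,.050)}
RS=dict(small=.050,medium=.060,large=.070,largest=.080)
RI=dict(small=.032,medium=.042,large=.052,largest=.062)
a=np.linspace(0,2*np.pi,48,endpoint=False)
def circ(x,y,z,r): return np.c_[x+r*np.cos(a),y+r*np.sin(a),0*a+z]
def hull(x,y,rings,P):
    pts=np.vstack([circ(x,y,z,d/2) for z,d in rings]); T=np.linalg.inv(P["T"]); q=pts@T[:3,:3].T+T[:3,3]
    return cv2.convexHull((q[:,:2]/q[:,2:]*P["fx"]+[P["cx"],P["cy"]]).astype(np.float32))[:,0]
def rings(kind,n):
    if kind=="g": D,h,f,z0,z1=G[n]; return [(0,f),(z0,D),(z1,D),(h,.8*D)]
    return [(0,RI[n]),(.012,RS[n])]
def mask(P,kind):
    im=cv2.GaussianBlur(P["frame"],(3,3),0); hsv=cv2.cvtColor(im,cv2.COLOR_BGR2HSV)
    if kind=="g": return ((hsv[...,0]<20)&(hsv[...,1]>90)).astype(np.float32)
    return np.clip((90-im.max(2).astype(np.float32))/30,0,1)
def iou(x,y,kind,n,P,M):
    h=hull(x,y,rings(kind,n),P); c=h.mean(0); o=np.floor(c)-40; K=4
    m=np.zeros((80*K,80*K),np.uint8); cv2.fillConvexPoly(m,np.round((h-o+.5)*K).astype(np.int32),1)
    m=cv2.resize(m.astype(np.float32),(80,80),interpolation=cv2.INTER_AREA)
    pad=np.pad(M,60); x0,y0=(o+60).astype(int); w=pad[y0:y0+80,x0:x0+80]
    d=cv2.dilate((m>0).astype(np.uint8),np.ones((9,9)))  # only nearby pixels count
    return np.minimum(m,w).sum()/np.maximum(m,w*d).sum()
def fit(kind,n,xy,Ps):
    Ms=[mask(P,kind) for P in Ps]
    f=lambda p:-sum(iou(p[0],p[1],kind,n,P,M) for P,M in zip(Ps,Ms))
    r=minimize(f,xy,method="Nelder-Mead",options=dict(initial_simplex=[np.array(xy)+d for d in([0,0],[.012,0],[0,.012])],xatol=2e-4))
    return r.x,-r.fun/len(Ps)
E
cat > m.py <<'E'
from fit import *
import json
I={"g_small":(.608,-.134),"g_medium":(.453,-.281),"g_large":(.45,.258),"g_largest":(.605,-.007),"s_small":(.63,.146),"s_medium":(.455,.128),"s_large":(.623,-.285),"s_largest":(.449,.005)}
Ps=[grab_frame("top"),grab_frame("side")]; out={}; tiles=[]
for k,xy in I.items():
    kind,n=k.split("_"); p,s=fit(kind,n,xy,Ps); sep=[fit(kind,n,xy,[P]) for P in Ps]
    print(k,p.round(4),round(s,2),[(q.round(3),round(t,2)) for q,t in sep]); out[k]=p.tolist()
    for P in Ps:
        h=hull(*p,rings(kind,n),P); c=h.mean(0); M=np.float32([[4,0,-4*c[0]+100],[0,4,-4*c[1]+75]])
        t=cv2.warpAffine(P["frame"],M,(200,150)); t=cv2.convertScaleAbs(t,alpha=1.5)
        cv2.polylines(t,[np.round(cv2.transform(h[None],M)[0]).astype(int)],True,(255,255,0),1); cv2.putText(t,k,(3,12),0,.4,(255,255,255)); tiles.append(t)
json.dump(out,open("pos.json","w"))
cv2.imwrite("pics/fit0.png",np.vstack([np.hstack(tiles[i:i+4]) for i in range(0,16,4)]))
E
python3 m.py
```

```text
g_small [ 0.6093 -0.1315] 0.53 [(array([ 0.61 , -0.132]), np.float64(0.4)), (array([ 0.608, -0.132]), np.float64(0.66))]
g_medium [ 0.4508 -0.2793] 0.64 [(array([ 0.451, -0.277]), np.float64(0.54)), (array([ 0.449, -0.28 ]), np.float64(0.74))]
g_large [0.4462 0.2597] 0.69 [(array([0.448, 0.257]), np.float64(0.61)), (array([0.446, 0.26 ]), np.float64(0.78))]
g_largest [ 0.5996 -0.0082] 0.73 [(array([ 0.6  , -0.009]), np.float64(0.66)), (array([ 0.599, -0.008]), np.float64(0.8))]
s_small [0.6322 0.1357] 0.66 [(array([0.632, 0.136]), np.float64(0.89)), (array([0.629, 0.137]), np.float64(0.43))]
s_medium [0.4553 0.1263] 0.75 [(array([0.456, 0.127]), np.float64(0.79)), (array([0.453, 0.127]), np.float64(0.73))]
s_large [ 0.6293 -0.2828] 0.56 [(array([ 0.629, -0.283]), np.float64(0.88)), (array([ 0.627, -0.281]), np.float64(0.24))]
s_largest [0.4543 0.0058] 0.78 [(array([0.455, 0.006]), np.float64(0.9)), (array([0.452, 0.006]), np.float64(0.67))]
```

View pics/fit0.png

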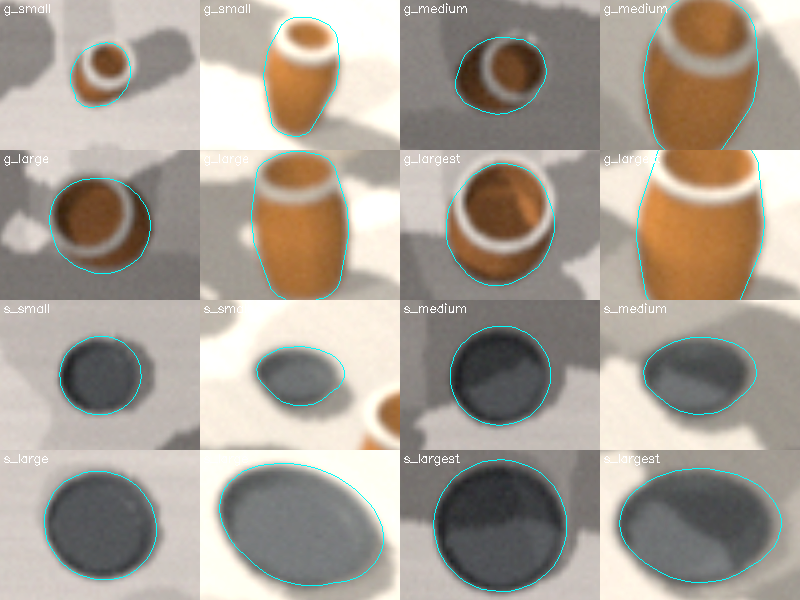

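The overlays hug every gourd and stand at its stated size, so identities and positions are confirmed to about 2 mm. I'll close the jaws along world x, because every neighbour sits mainly in y. First I'll check IK, then do the smallest.

```bash
cat > pp.py <<'E'
from h import *
import json
pos=json.load(open("pos.json")); GZ=dict(small=.036,medium=.038,large=.041,largest=.044); UP=.155
def q(s): return [np.sqrt(.5),s*np.sqrt(.5),0,0]
def move(n,s,force=15):
    Q=q(s); g=pos["g_"+n]; t=pos["s_"+n]; z=GZ[n]-.019
    env.reach([*g,z+UP],Q); env.servo_line([*g,z],v=.15); fingers.clamp(force)
    print(n,"width",monitor.get_gripper_width(),"pad",monitor.get_finger_force(),np.round(monitor.get_tcp_pos(),4))
    env.servo_line([*g,z+UP],v=.15); env.servo_line([*t,z+UP],v=.2)
    print("held",monitor.get_gripper_width(),monitor.get_finger_force())
    env.servo_line([*t,z+.02],v=.15); env.servo_line([*t,z+.0045],v=.03); env.sleep(.3)
    print("down",np.round(monitor.get_tcp_pos(),4),np.round(monitor.get_force(),1))
    fingers.open_jaws(); env.sleep(.3); env.servo_line([*t,z+UP],v=.15); print("t",monitor.get_t())
E
python3 - <<'E'
from pp import *
for s in(1,-1):
    for k,p in pos.items():
        print(s,k,*[None if (j:=kinematics.ik([*p,z],q(s))) is None else np.round(j,2) for z in(.02,.18)])
E
```

```text
1 g_small [-0.35  0.56  0.64  1.68 -0.38  1.03  0.42] [-0.39  0.39  0.69  1.53 -0.25  1.31  0.33]
1 g_medium [-0.28  0.43  0.89  1.94 -0.4   0.96  0.81] [-0.2   0.15  0.74  1.77 -0.11  1.26  0.57]
1 g_large [-0.83  0.28  0.25  1.95 -0.08  0.92 -0.55] [-0.84  0.1   0.24  1.79 -0.03  1.26 -0.59]
1 g_largest [-0.45  0.47  0.48  1.74 -0.26  0.99  0.13] [-0.49  0.31  0.53  1.59 -0.16  1.29  0.06]
1 s_small [-0.59  0.55  0.41  1.61 -0.25  1.03 -0.11] [-0.59  0.4   0.41  1.45 -0.16  1.32 -0.17]
1 s_medium [-0.68  0.19  0.34  2.06 -0.08  0.9  -0.29] [-0.71 -0.01  0.35  1.89  0.    1.25 -0.37]
1 s_large [-0.24  0.81  0.92  1.49 -0.67  1.18  0.79] [-0.25  0.66  0.98  1.33 -0.54  1.42  0.7 ]
1 s_largest [-0.58  0.16  0.5   2.11 -0.1   0.89 -0.02] [-0.61 -0.06  0.49  1.94  0.03  1.26 -0.14]
-1 g_small [-0.66  0.82  1.15  1.7  -0.81  1.18 -2.42] [-0.72  0.69  1.32  1.54 -0.67  1.44 -2.51]
-1 g_medium [-0.46  0.59  1.17  1.95 -0.64  1.04 -2.15] [-0.55  0.24  1.17  1.78 -0.23  1.27 -2.45]
-1 g_large [-0.52  0.28 -0.11  1.93  0.04  0.93  2.5 ] [-0.58  0.11 -0.04  1.77  0.    1.26  2.52]
-1 g_largest [ 0.82  0.84 -1.25  1.67  0.83  1.26  2.53] None
-1 s_small [ 0.53  0.93 -1.25  1.54  0.9   1.34  2.32] [ 0.51  0.71 -1.25  1.38  0.67  1.51  2.45]
-1 s_medium [ 0.7   0.49 -1.23  2.    0.54  1.04  2.36] None
-1 s_large [-0.34  0.95  1.15  1.5  -0.89  1.28 -2.23] [-0.32  0.75  1.15  1.34 -0.67  1.47 -2.36]
-1 s_largest [ 1.07  0.55 -1.37  2.04  0.63  1.07  2.54] None
```

```bash
python3 - <<'E'
from pp import *
env.reach([.45,.2,.23],q(1)); move("small",1)
for n in("top","side"):
    P=grab_frame(n); c=proj([*pos["s_small"],.03],P); M=np.float32([[4,0,-4*c[0]+200],[0,4,-4*c[1]+150]])
    cv2.imwrite(f"pics/s_{n}.png",cv2.warpAffine(P["frame"],M,(400,300)))
cv2.imwrite("pics/small1.png",np.hstack([cv2.imread("pics/s_top.png"),cv2.imread("pics/s_side.png")]))
E
```

```text
small width 0.3729418055959416 pad 14.998141700256156 [ 0.6093 -0.1315  0.017 ]
held 0.3774566246664077 14.991548469826057
down [0.6322 0.1357 0.0216] [-0.1 -0.9 -0.1]
t 13.4417
```

View pics/small1.png

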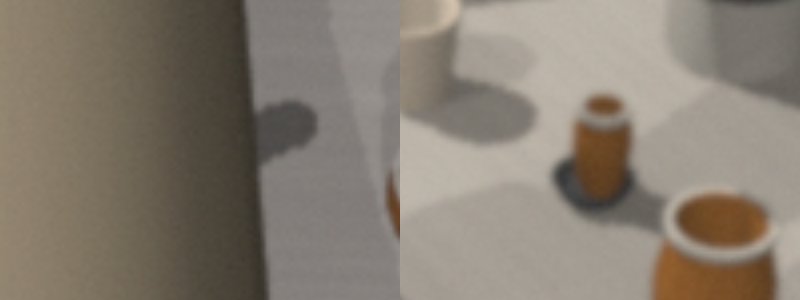

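The side view shows the small gourd upright in its stand at about (600,150). I'll carry on with the other three in the same way.

```bash
python3 - <<'E'
from pp import *
for n in("medium","large","largest"):
    move(n,1)
    if monitor.get_gripper_width()<.9: break
env.reach([.40,-.33,.25],q(1))
for n in("top","side"):
    P=grab_frame(n); cv2.imwrite(f"pics/{n}1.png",cv2.resize(P["frame"],(800,600),interpolation=cv2.INTER_CUBIC))
E
```

```text
medium width 0.49223198426770154 pad 15.002270666986757 [ 0.451  -0.2793  0.019 ]
held 0.48865125082516986 14.992953776672948
down [0.4553 0.1263 0.0236] [-0.1 -0.5 -0.8]
t 25.0167
large width 0.6022598927356408 pad 15.007429094257532 [0.4465 0.2598 0.0222]
held 0.606505584560479 14.984965450130403
down [ 0.6293 -0.2828  0.0265] [-0.1  0.3 -2.3]
t 36.0083
largest width 0.7214871651885021 pad 15.000280388630927 [ 0.6    -0.0082  0.0253]
held 0.7213102992738903 14.99982831068337
down [0.4543 0.0058 0.0295] [ 0.1 -0.3 -1.8]
t 45.0833
```

View pics/side1.png

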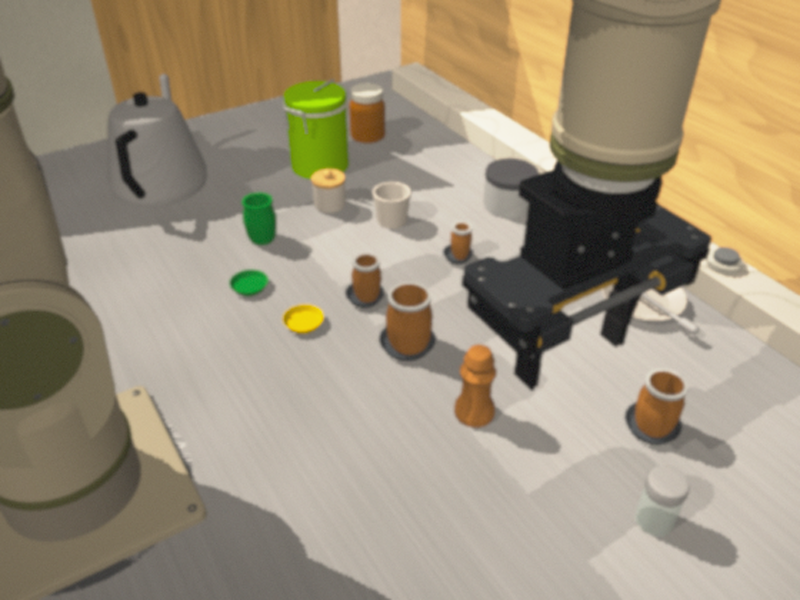

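View pics/top1.png

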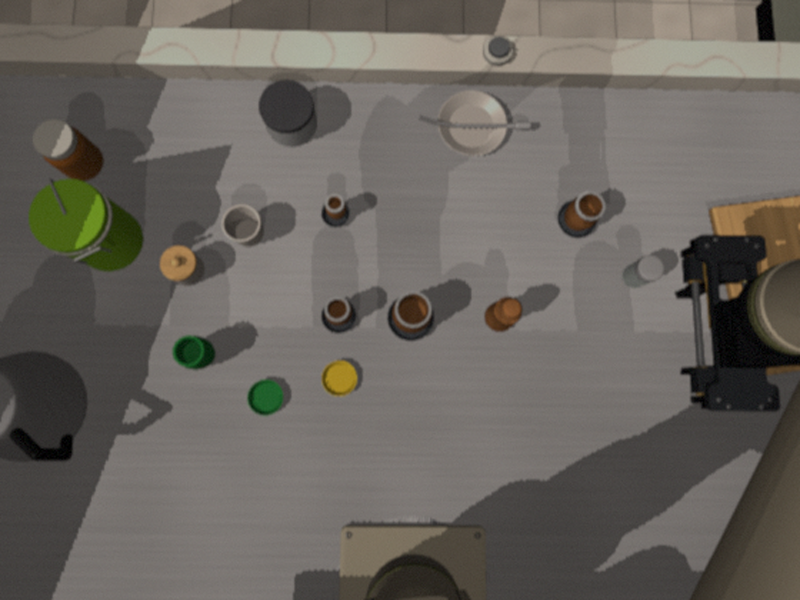

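All four stand in their own stands and the mill (478,385) and cup (391,205) look unmoved. The large gourd at (660,405) in the side view may be leaning, so I'll overlay upright models.

```bash
cat > chk.py <<'E'
import fit,json,sys; from fit import *
o=fit.rings
fit.rings=lambda k,n:[(z+.004,d) for z,d in o(k,n)]
pos=json.load(open("pos.json")); Ps=[grab_frame("top"),grab_frame("side")]; tiles=[]
for n in G:
    p,s=fit.fit("g",n,pos["s_"+n],Ps); print(n,p.round(4),round(s,2),"off mm",((p-pos["s_"+n])*1e3).round(1))
    for P in Ps:
        h=hull(*p,fit.rings("g",n),P); c=h.mean(0); M=np.float32([[5,0,-5*c[0]+100],[0,5,-5*c[1]+140]])
        t=cv2.convertScaleAbs(cv2.warpAffine(P["frame"],M,(200,280)),alpha=1.4)
        for H,col in((h,(255,255,0)),(hull(*pos["s_"+n],o("s",n),P),(0,255,0))): cv2.polylines(t,[np.round(cv2.transform(H[None],M)[0]).astype(int)],True,col,1)
        tiles.append(t)
cv2.imwrite(sys.argv[1],np.vstack([np.hstack(tiles[:4]),np.hstack(tiles[4:])])); print(monitor.get_t())
E
python3 chk.py pics/chk1.png
```

```text
Traceback (most recent call last):
  File "chk.py", line 2, in <module>
    o=fit.rings
      ^^^^^^^^^
AttributeError: 'function' object has no attribute 'rings'
```

```bash
sed -i '1s/.*/import json,sys; from fit import *; import fit/' chk.py; python3 chk.py pics/chk1.png
```

```text
small [0.6309 0.1339] 0.56 off mm [-1.3 -1.8]
medium [0.4532 0.123 ] 0.58 off mm [-2.1 -3.3]
large [ 0.6288 -0.2817] 0.73 off mm [-0.5  1.1]
largest [0.4528 0.0061] 0.71 off mm [-1.5  0.3]
46.5917
```

View pics/chk1.png

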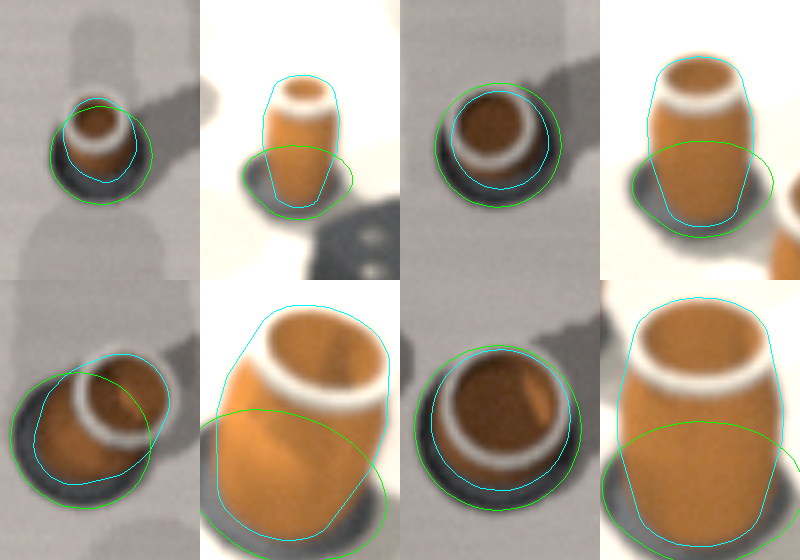

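All four gourds match upright models seated on the stand floors. They are centred within 4 mm, and the foot clearance is 6 mm, so I'm handing in.

```bash
python3 -c "
from h import *
print(order.finish_job(), monitor.get_t())"
```

```text
the job is handed in; nothing more can be done
the job is handed in; nothing more can be done
```

All four gourds were placed upright in the stands of their own size, none tipped and the mill and cup untouched, and the job was handed in at about 47 s; no verdict came back.

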